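# Unlock an HPLC column and show its outlet to the inspection camera

### The arm

A 7-joint arm with a two-finger parallel gripper is mounted at the origin on the work surface. World frame = base frame: x ahead of the robot, y to its left, z up, the work surface at z = 0. Lengths are in mm, angles in rad, forces in N, time in s.
With the tool pointing down it reaches from about 400 to 875 mm from the base axis. Payload 19.3 kg.
Tool frame: the origin (TCP) lies at the very end of the fingers, on their centre line; the grasp point (between the pads) lies 19 mm behind it (grip_point_offset is the z of the grasp point in the tool frame, in mm); z points along the fingers, y is the line along which they close (so a half turn about z gives the same grasp; the last joint's range is limited). The gripper opens to 85 mm and grips with 20 to 120 N. Pads are 22 mm wide; open, the fingers measure 114 mm over their backs; the gripper's body (76 mm by 85 mm) begins 54 mm behind the grasp point. The pads swing forward as they close: fully open they stand 13 mm farther back than shut.
Start: joints at [-1.395, 0.521, -0.036, 1.599, 0.021, 1.021, -0.113], TCP at [152.102, 606.201, 231.291] pointing down, gripper open.
Joint ranges: [-2.91, 2.91], [-0.3, 2.13], [-1.5, 1.42], [0.17, 2.43], [-1.26, 4.41], [0.16, 1.93], [-2.52, 2.52]. Speed limits (rad/s): [1.89, 1.89, 2.39, 2.39, 3.01, 3.01, 3.01].

### API

Orientations are given as a 3x3 rotation matrix whose columns are the frame's x, y, z axes.
In Python, from workcell import movep, movel, goto_joints, open_gripper, clamp, wait, inverse_kinematics, read_state, camera, PlanningError, finish_job, grip_point_offset gives the robot as it stands. Calls block until the motion is done:
- movep(position, orientation): joint-space move of the TCP to a pose.
- movel(position, frame=None, max_speed=150, guard=None): straight line of the TCP; frame=None keeps the orientation; max_speed is the mean speed in mm/s. With guard (N) it stops when the force on the tool has changed by that much, and returns True; else False.
- goto_joints(angles): joint-space move.
- open_gripper() and clamp(): open the fingers fully, or close them until they stop; the grip force is fixed at half the most.
- wait(seconds).
- inverse_kinematics(position, orientation): joint angles nearest the present ones, or None.
- read_state(): the state.
- camera(name): name is "scene" or "top"; returns a dict with "image" (384x512x3 uint8, blue, green, red), "range_z" (384x512 float32, mm along the optical axis (not along the pixel's ray), 0 where there is no reading), "fx", "fy", "cx", "cy" (pixels), "cam_to_world" (4x4, takes a point from camera to world coordinates). Camera axes: x right, y up, looking along -z (the intrinsics and any distortion apply to the point x, -y, -z); pixel columns grow to the right and rows downward; lengths in mm; the calibration is good to about 2 mm. A picture is of the moment at which its call begins.
A pose or a line that the arm cannot do raises PlanningError and nothing moves.
- finish_job(): hands the job in; it is judged then, once.
The state is a dict: "time": time; "qpos": joint angles; "qvel": joint speeds; "joint_efforts": joint torques, N m; "eef_pos": TCP position; "tool_rot": TCP orientation; "ft_force": force on the tool from outside, world axes, zero at the start; "torque": the same for the moment, N m; "finger_gap": finger opening in mm; "gripper_force": force on a finger pad.
Only numpy, scipy, OpenCV 4.12 (cv2) and the standard library are available. Lean on these libraries where they do the work, as an engineer would, in place of code of your own. Each camera call takes 0.05 s, during which the arm holds its last target. There are 200 camera calls.

### The job

With the yellow-handled driver from its stand, turn the brass retaining screw anticlockwise to its stop so that the red tab swings clear of the column's collar, then put the driver back upright in its stand. Then draw the steel column straight up out of the blue holder, tip it and hold it so that its lower end looks squarely into the inspection camera's lens from about 15 cm away, and finish while still holding it there in the gripper. Keep the gripper itself off the screw, holder and camera, and do not disturb the jar, the amber bottle or the computer mouse.

Things in the scene. Friction and masses are not known exactly. Their poses are not given: they have to be found in the camera images.
- column: Round steel column, 138 mm, about 0.3 kg. Origin: centre of its lower end (outlet); z along it to its top (blue plug). From the lower end: 22 mm diameter to 62 mm, dark 36 mm collar to 68, 22 mm grip to 134 (white band 118 to 130), 16 mm plug. Stands in the holder's 25 mm wide well, collar resting on the holder's top, 76 mm above it; must rise 62 mm to come out. Its yaw means nothing.
- holder: Blue fixed block 150 x 90 x 70 mm (x, y, z); origin at the centre of its underside. The well for the column is at x = +30 mm, y = 0; the screw's axis is vertical at x = -8 mm, y = 0, 38 mm from the column.
- screw (a joint): Turn of the captive screw about the vertical, rad. At 0 its red tab points along the holder's +x, over the collar, and blocks the column; it grows anticlockwise seen from above, to a stop at 1.3. Starts at 0 to 0.2, turns stiffly (0.08 N m), stays where it is left. The tab is clear of the collar above 0.7; it counts as clear above 1.0.
- screw_slot (a point): Centre of the slot's floor in the brass screw head, 81.5 mm above the work surface. Slot straight, 7 mm wide, 8 deep, 28 long, open at both ends, lying along the tab and this point's x: direction = holder's yaw + screw's joint value. Head 29 mm across, top 19.5 mm above the holder's top. Tab 12 mm wide, 4 thick, reaches 24.5 mm from the axis, top 11.5 mm above the holder's top.
- driver: Flat driver, 140 mm, 90 g. Origin: centre of the blade's tip (lowest point); z up the shaft. Blade 18 mm wide (x), 3 thick (y); shaft 8, thickened to 19 from 20 mm up to a dark 32 mm flange, underside 35 mm above the tip; yellow handle 36 wide (x), 12 thick (y), 96 to 140 mm up, in the blade's plane. Hangs upright in the stand by the flange, tip 15 mm above the table. 0.2 rad of play in the slot.
- stand: Grey fixed block 80 x 80 x 50 mm, origin at the centre of its underside; a 24 mm wide round hole, 45 mm deep, in the middle of its top takes the driver, any way round.
- camera_head: White inspection camera with a black lens barrel, fixed on a low black stand. Origin at the centre of the lens's front face (about 105 mm above the work surface); z is the line of sight out of the lens, up at 45 degrees and towards the robot. Held rightly, the column's z axis is parallel to this z and its lower end lies on the line of sight 150 mm from the lens.
- jar: Bystander: clear glass jar with blue cap, 60 mm wide, 85 mm high; origin under its centre.
- amber: Bystander: amber bottle with white cap, 66 mm wide, 140 mm high; origin under its centre.
- mouse: Bystander: black computer mouse, 100 x 60 x 30 mm, on a blue mat; origin under its centre.
- camera: The same camera with its stand; origin under its base (base 100 x 90 mm, reaching 30 mm before and 70 mm behind the lens), whole 110 mm high. Not to be touched.

How it is judged (in metres and radians):
On the way, in this order (a step that is already met when the one before it is completed fails the run):
1. the screw is turned clear with the driver's blade in its slot (value of joint screw above 1 rad and distance between driver and screw_slot below 0.012 m and distance of column from where it was at the start of the episode below 0.02 m), for 0.1 s.
2. the driver is back upright in its stand and let go (horizontal distance between driver and stand below 0.01 m and z of driver in the frame of stand below 0.022 m and angle between driver's own z axis and vertical below 0.2 rad and contact force between the fingers and driver below 0.2 N and distance of column from where it was at the start of the episode below 0.02 m), for 0.2 s.
3. the column is drawn up out of the holder (z of column in the frame of holder above 0.075 m and contact force between the fingers and column above 1 N), for 0.1 s.
At the end, for the whole second after the job is handed in: Screw above 1.0 rad; driver let go, upright in its stand. Column still, held only by the fingers, lower end over 120 mm up, 90 to 210 mm from the lens and within 40 mm of its line of sight; axis within 0.3 rad of that line, top end away from the camera (value of joint screw above 1 rad and horizontal distance between driver and stand below 0.01 m and z of driver in the frame of stand below 0.022 m and angle between driver's own z axis and vertical below 0.2 rad and contact force between the fingers and driver below 0.2 N and contact force between the fingers and column above 1 N and contact force between column and holder below 0.2 N and contact force between column and camera below 0.2 N and contact force between column and jar below 0.2 N and contact force between column and amber below 0.2 N and contact force between column and stand below 0.2 N and height (world z) of column above 0.12 m and angle between the z axis of column and the z axis of camera_head, either way round below 0.3 rad and angle between column's own z axis and vertical below 1.3 rad and x of column in the frame of camera_head between -0.04 and 0.04 m and y of column in the frame of camera_head between -0.04 and 0.04 m and z of column in the frame of camera_head between 0.09 and 0.21 m and linear speed of column below 0.03 m/s); the arm keeps its last pose, push and grip.
It fails at once if the camera is touched (contact force between any of the arm, the fingers, column, driver and camera above 1 N).
It fails at once if the gripper itself pushes on the screw or the holder (contact force between any of the fingers, the arm and holder above 2 N).
It fails at once if a bystander is shifted by more than 25 mm or tipped (distance of any of jar, amber, mouse from where it was at the start of the episode above 0.025 m or angle between any of jar, amber, mouse's own z axis and vertical above 0.3 rad).
It also fails if it takes over 58 s, if anything falls off the work surface, if the arm or the gripper's body presses on something with over 40 N, if the wrist force passes 120 N, or if a joint passes its speed limit or range.

## Working session

There is one attempt and no reset: what is moved stays moved. The work goes in short steps, each a Python script; the robot and the scene stay as the last script left them, time stands still between calls to the robot, and variables do not carry over. Pictures are saved under pics/ and viewed, at most 10 in all, crops included, and the job is handed in when it is done.

```bash
mkdir -p pics; ls; python3 - <<'E'
from workcell import *
import cv2,pickle
for n in("scene","top"):
    c=camera(n); cv2.imwrite(f"pics/{n}0.png",cv2.resize(c["image"],None,fx=1.5,fy=1.5)); pickle.dump(c,open(n+"0.pkl","wb"))
    print(n,c["fx"],c["fy"],c["cx"],c["cy"],c["cam_to_world"].round(2).tolist(),[k for k in c])
s=read_state();print(s, grip_point_offset)
E
```

```text
pics
scene 438.59272181495504 438.59272181495504 254.37778616175123 193.24778671342932 [[-0.82, -0.4, 0.4, 1051.14], [0.57, -0.57, 0.6, 660.11], [-0.02, 0.72, 0.69, 913.4], [0.0, 0.0, 0.0, 1.0]] ['image', 'range_z', 'fx', 'fy', 'cx', 'cy', 'cam_to_world']
top 373.5196814371698 373.5196814371698 252.633041526768 188.96715430319563 [[-0.16, 0.97, -0.2, 374.97], [-0.99, -0.16, 0.03, -36.73], [-0.0, 0.21, 0.98, 1181.78], [0.0, 0.0, 0.0, 1.0]] ['image', 'range_z', 'fx', 'fy', 'cx', 'cy', 'cam_to_world']
{'time': 0.1, 'qpos': array([-1.39519532,  0.52197542, -0.03629896,  1.59990279,  0.02122287,
        1.02107402, -0.11279105]), 'qvel': array([ 0.0014846 , -0.0006673 ,  0.0008668 , -0.00224069, -0.00093454,
       -0.00071708,  0.00011372]), 'joint_efforts': array([ 4.03633167e-03, -9.28492212e+01,  1.98377766e+00, -3.70522606e+01,
        1.80994748e-02,  5.55007195e-03, -3.79509322e-05]), 'eef_pos': array([152.06996216, 605.93908909, 230.78777261]), 'tool_rot': array([[-9.69938928e-01,  2.43348425e-01, -1.39653024e-04],
       [ 2.43348445e-01,  9.69938454e-01, -9.64270890e-04],
       [-9.91989647e-05, -9.69268220e-04, -9.99999525e-01]]), 'ft_force': array([0.24448324, 0.07434041, 1.33258791]), 'torque': array([ 0.00898776,  0.0165385 , -0.04334518]), 'gripper_force': 0.0, 'finger_gap': 85.23624851838142} -18.700000000000003
```

View pics/scene0.png

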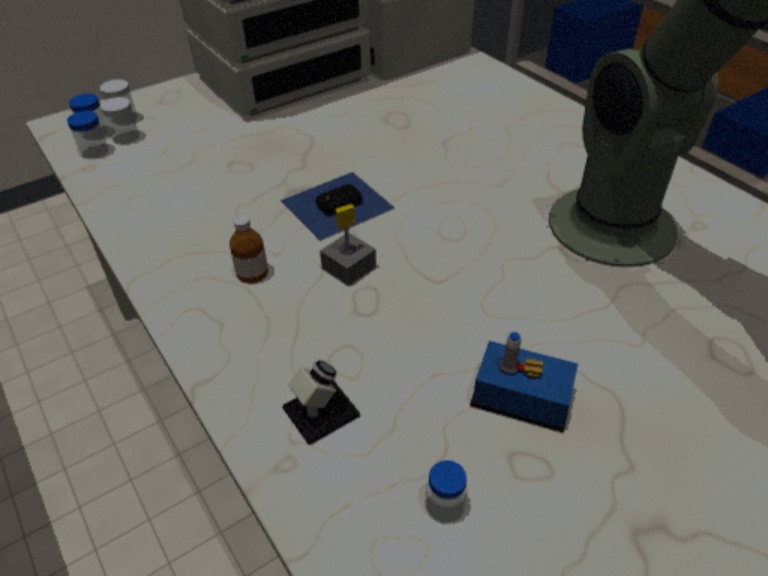

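View pics/top0.png

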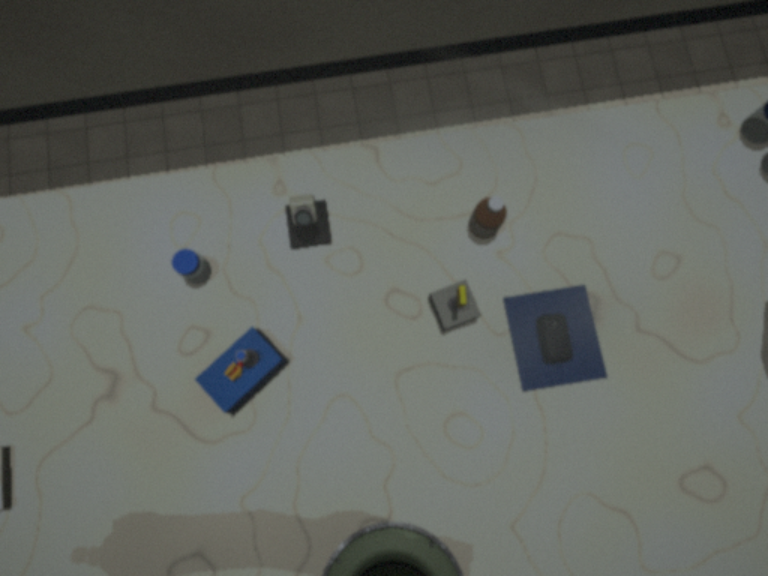

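The scene view (1.5x) shows the holder at (525,385), the driver in its stand at (348,250), the inspection camera at (320,390), the jar at (447,490), the amber bottle at (248,250) and the mouse at (340,200). The top view shows the holder at (242,370), the stand at (455,305) and the camera at (307,220). Next I'll average several frames, measure the point clouds and zoom in.

```bash
cat > vis.py <<'E'
import numpy as np,cv2
def avg(n,k=8):
    from workcell import camera
    cs=[camera(n) for _ in range(k)]
    c=cs[0]; c["image"]=np.mean([x["image"] for x in cs],0).astype(np.uint8)
    r=np.array([x["range_z"] for x in cs]).astype(float); r[r==0]=np.nan
    c["range_z"]=np.nan_to_num(np.nanmedian(r,0)); return c
def cloud(c):
    z=c["range_z"]; v,u=np.mgrid[:z.shape[0],:z.shape[1]]
    P=np.stack([(u-c["cx"])*z/c["fx"],-(v-c["cy"])*z/c["fy"],-z],-1)
    W=P@c["cam_to_world"][:3,:3].T+c["cam_to_world"][:3,3]
    W[z==0]=np.nan; return W
def proj(c,p):
    q=(np.asarray(p,float)-c["cam_to_world"][:3,3])@c["cam_to_world"][:3,:3]
    return np.stack([c["cx"]+c["fx"]*q[...,0]/-q[...,2],c["cy"]-c["fy"]*q[...,1]/-q[...,2]],-1)
E
python3 - <<'E'
import warnings;warnings.simplefilter("ignore")
from vis import *;import pickle
C={n:avg(n) for n in("scene","top")}; pickle.dump(C,open("C0.pkl","wb"))
tiles=[]
box={"scene":[(300,200,100),(200,125,70),(180,230,70)],"top":[(125,210,70),(270,170,70),(175,120,70)]}
for n in C:
    row=[]
    for u,v,w in box[n]:
        row.append(cv2.convertScaleAbs(cv2.resize(C[n]["image"][v:v+w,u:u+w],(265,265),interpolation=cv2.INTER_CUBIC),alpha=1.8))
    tiles.append(np.hstack(row))
cv2.imwrite("pics/crops.png",np.vstack(tiles))
for n,c in C.items():
    W=cloud(c);hsv=cv2.cvtColor(c["image"],cv2.COLOR_BGR2HSV);h,s,v=[hsv[...,i].astype(int) for i in range(3)]
    x,y,z=np.moveaxis(W,-1,0)
    roi=(x>300)&(x<850)&(abs(y)<500)
    t=roi&(abs(z)<12); A=np.c_[x[t],y[t],np.ones(t.sum())]; print(n,"table",np.linalg.lstsq(A,z[t],rcond=None)[0].round(4),z[t].std())
    top=roi&(z>62)&(z<78)&(h>100)&(h<125)&(s>120)&(y<300)
    for lab,m in(("holder",top),("stand",roi&(z>43)&(z<57)&(s<90)),("yellow",roi&(h>20)&(h<35)&(s>120)&(z>90)),("tall",roi&(z>60))):
        nl,L=cv2.connectedComponents(m.astype(np.uint8))
        for i in range(1,nl):
            k=L==i
            if k.sum()<12: continue
            p=W[k]; r=cv2.minAreaRect(p[:,:2].astype(np.float32))
            print(lab,k.sum(),"med",np.median(p,0).round(1),"z",p[:,2].min().round(),p[:,2].max().round(),"rect",np.round(r[0],1),np.round(r[1],1),round(r[2],1),"uv",np.argwhere(k).mean(0)[::-1].round())
E
```

```text
scene table [-8.0000e-04 -1.0000e-03  1.3703e+00] 1.3274746272103606
holder 1489 med [491.2 241.6  70.6] z 62.0 77.0 rect [483.7 228.6] [ 91.3 149. ] 35.3 uv [352. 250.]
stand 499 med [ 551.  -211.6   50.9] z 43.0 57.0 rect [ 545.4 -219. ] [81.7 82.2] 11.4 uv [232. 168.]
stand 81 med [ 727.8 -292.9   50.4] z 43.0 57.0 rect [ 724.9 -300.1] [25.6 63.5] 68.5 uv [167. 176.]
stand 127 med [732.1 330.4  52.1] z 43.0 57.0 rect [721.3 319.3] [33.8 58.6] 50.4 uv [297. 335.]
yellow 160 med [ 548.6 -214.7  140.7] z 114.0 157.0 rect [ 546.6 -218.5] [12.3 35. ] 82.2 uv [230. 144.]
yellow 17 med [474.7 228.7  90.5] z 90.0 91.0 rect [473.8 230. ] [ 6.4 26.2] 51.5 uv [355. 241.]
tall 213 med [ 547.6 -215.1  133.6] z 61.0 157.0 rect [ 546.  -218.5] [12.3 36.6] 82.2 uv [230. 147.]
tall 526 med [ 722.7 -304.8   96.9] z 60.0 142.0 rect [ 721.4 -310.9] [46.1 63.6] 56.4 uv [164. 161.]
tall 2059 med [493.2 233.6  70.8] z 60.0 148.0 rect [483.2 229. ] [ 92.  149.8] 34.7 uv [351. 249.]
tall 676 med [788.3  71.   96.6] z 60.0 118.0 rect [781.9  59.8] [49.9 71.2] 89.2 uv [209. 256.]
tall 595 med [717.6 314.   
[... 432 characters left out ...]
tand 588 med [ 540.4 -213.1   51. ] z 43.0 57.0 rect [ 546.5 -219.5] [80.1 79.8] 12.0 uv [302. 203.]
yellow 54 med [ 542.6 -218.7  155.6] z 151.0 157.0 rect [ 545.  -219.3] [11.2 33.2] 81.2 uv [308. 196.]
tall 335 med [775.8  56.9 102. ] z 62.0 119.0 rect [781.8  58.4] [49.9 71.2] 88.0 uv [202. 139.]
tall 419 med [ 707.  -311.8  101.3] z 61.0 143.0 rect [ 713.4 -317.5] [65.2 55.9] 47.8 uv [326. 142.]
tall 283 med [710.4 305.6  85.1] z 60.0 88.0 rect [712.2 307.7] [50.8 49.7] 83.9 uv [124. 174.]
tall 94 med [ 544.4 -216.5  154.5] z 64.0 157.0 rect [ 545.8 -219.4] [12.1 35. ] 82.1 uv [307. 197.]
tall 1606 med [482.  227.   70.5] z 60.0 147.0 rect [483.5 228.8] [ 90.5 150.2] 35.0 uv [159. 246.]
```

View pics/crops.png

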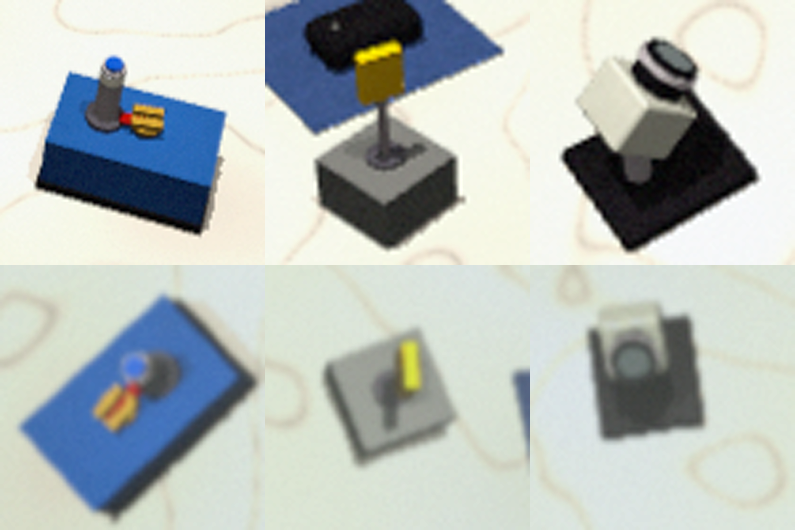

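The crops clearly show the column, the red tab pointing along the slot from the brass head, the driver's handle, and the lens barrel. Next I'll refine the screw angle and slot, the column, and the camera's line of sight.

```bash
python3 - <<'E'
from vis import *;import pickle
from scipy.optimize import minimize
C=pickle.load(open("C0.pkl","rb"))
H=np.array([483.4,228.8]);yaw=np.deg2rad(-55.)
ex=np.array([np.cos(yaw),np.sin(yaw)]);ey=np.array([-ex[1],ex[0]])
S=H-8*ex;K=H+30*ex;print("S",S,"K",K)
tiles=[]
for n,c in C.items():
    W=cloud(c);x,y,z=np.moveaxis(W,-1,0)
    img=c["image"].astype(np.float32)
    d=np.hypot(x-S[0],y-S[1])
    m=(d<19)&(z>86)&(z<93);p=W[m];print(n,"head",m.sum(),p.mean(0).round(1),cv2.minEnclosingCircle(p[:,:2].astype(np.float32)))
    m=(np.hypot(x-K[0],y-K[1])<20)&(z>142);print("plug",m.sum(),W[m].mean(0).round(1))
    for h in(89.5,):
        g=np.arange(-28,48,.25);X,Y=np.meshgrid(g,g[::-1])  # in holder frame about S
        P=np.dstack([S[0]+X*ex[0]+Y*ey[0],S[1]+X*ex[1]+Y*ey[1],np.full(X.shape,h)])
        uv=proj(c,P).astype(np.float32)
        R=cv2.remap(img,uv[...,0],uv[...,1],cv2.INTER_CUBIC)
        tiles.append(np.clip(R*2,0,255).astype(np.uint8))
        gold=R[...,1]-R[...,0]  # green minus blue: high on gold, low on blue/red
        f=lambda q:0
        best=[]
        for th in np.arange(-.2,.45,.02):
            for dx in np.arange(-5,5.1,1):
                for dy in np.arange(-5,5.1,1):
                    a=X-dx;b=Y-dy
                    disc=(a*a+b*b<14.5**2);band=abs(-a*np.sin(th)+b*np.cos(th))<2.5
                    ring=(a*a+b*b>16**2)&(a*a+b*b<19**2)&(a<8)
                    best.append((gold[disc&~band].mean()-.5*gold[disc&band].mean()-.5*gold[ring].mean(),round(th,2),dx,dy))
        best.sort(reverse=True);print(best[:4])
    # lens/camera: base
    hsv=cv2.cvtColor(c["image"],cv2.COLOR_BGR2HSV)
    roi=(abs(x-780)<110)&(abs(y-55)<110)
    m=roi&(hsv[...,2]<60)&(z<22)&(z>2)
    m=cv2.morphologyEx(m.astype(np.uint8),cv2.MORPH_OPEN,np.ones((3,3)))>0
    p=W[m];print("base",m.sum(),np.median(p[:,2]),[np.round(q,1) for q in cv2.minAreaRect(p[:,:2].astype(np.float32))])
    m=roi&(z>60);p=W[m]
    for ya in np.deg2rad(np.arange(-25,26,5)):pass
    np.save(n+"_cam.npy",np.c_[p,c["image"][m]])
cv2.imwrite("pics/rect.png",np.hstack([cv2.resize(t,(390,390)) for t in tiles]))
P=np.vstack([np.load(n+"_cam.npy")[:,:3] for n in C])
# lens front: face perpendicular to s=( -cos a,-sin a,1)/sqrt2 : farthest points along s
for a in np.deg2rad(np.arange(-30,31,10)):
    s=np.array([-np.cos(a),-np.sin(a),1])/2**.5
    t=P@s;k=t>np.percentile(t,99)-5
    print(np.rad2deg(a).round(),k.sum(),P[k].mean(0).round(1),P[k].std(0).round(1),"tmax",np.percentile(t,99).round(1))
E
```

```text
S [478.81138851 235.35321635] K [500.60729309 204.22543867]
scene head 82 [479.6 236.2  89.7] ((479.49566650390625, 236.14688110351562), 17.170452117919922)
plug 48 [501.3 205.8 145.2]
[(np.float32(42.269268), np.float64(0.14), np.float64(-2.0), np.float64(-1.0)), (np.float32(42.221336), np.float64(0.16), np.float64(-2.0), np.float64(-1.0)), (np.float32(42.221207), np.float64(0.12), np.float64(-2.0), np.float64(-1.0)), (np.float32(42.14255), np.float64(0.1), np.float64(-2.0), np.float64(-1.0))]
base 910 12.31407194969637 [array([778.3,  60.1]), array([88.1, 98.6]), np.float64(89.9)]
top head 59 [479.1 235.   89.5] ((479.71514892578125, 235.89981079101562), 16.369060516357422)
plug 40 [500.  203.8 145.1]
[(np.float32(38.79882), np.float64(0.14), np.float64(-3.0), np.float64(-2.0)), (np.float32(38.76755), np.float64(0.16), np.float64(-3.0), np.float64(-2.0)), (np.float32(38.767113), np.float64(0.12), np.float64(-3.0), np.float64(-2.0)), (np.float32(38.716156), np.float64(0.1), np.float64(-3.0), np.float64(-2.0))]
base 470 12.640220557501038 [array([774.8,  58.2]), array([84.9, 91.9]), np.float64(89.9)]
-30.0 140 [761.6  68.9 107.5] [6.5 6.5 6.1] tmax -363.6
-20.0 171 [760.3  65.7 107. ] [6.9 7.9 6.5] tmax -411.2
-10.0 209 [760.   62.1 106.9] [6.9 9.9 6.6] tmax -443.8
0.0 203 [760.2  60.2 107.4] [7.  9.7 6.5] tmax -460.1
10.0 185 [759.8  58.  107.2] [6.9 9.4 6.5] tmax -458.2
20.0 139 [760.4  53.6 107.7] [6.9 7.4 6.3] tmax -439.6
30.0 109 [760.8  50.8 107.7] [6.9 6.1 6.2] tmax -405.1
```

View pics/rect.png

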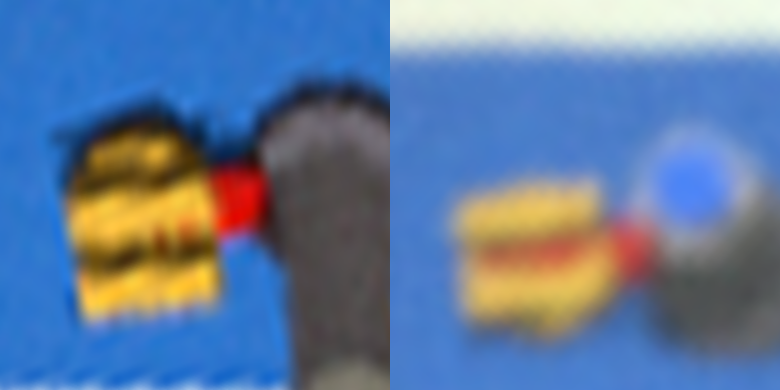

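The slot angle is about 0.13 rad, and both the slot and the tab are visible in the rectified views. The camera's yaw is about 0, with the lens at about (759.5, 60, 105.5). Next is an IK check on the key poses.

```bash
cat > h.py <<'E'
import numpy as np
from workcell import *
S=np.array([479.2,235.6]);K=np.array([500.7,204.6]);ST=np.array([546.,-219.2]);YAW=-55.
def R(yd,z=(0,0,-1)):  # tool y heading (deg) with tool z
    z=np.array(z,float);z/=np.linalg.norm(z)
    y=np.array([np.cos(np.deg2rad(yd)),np.sin(np.deg2rad(yd)),0.]);y-=z*(y@z);y/=np.linalg.norm(y)
    return np.c_[np.cross(y,z),y,z]
def st(t=""):
    s=read_state();print(t,"t",round(s["time"],2),"p",s["eef_pos"].round(1),"F",s["ft_force"].round(1),"T",s["torque"].round(2),"gap",round(s["finger_gap"],1),"gf",round(s["gripper_force"],1),"q7",s["qpos"][6].round(2));return s
E
python3 - <<'E'
from h import *
def q(t,p,r):
    j=inverse_kinematics(np.array(p,float),r);print(t,None if j is None else j.round(2))
for a in(-8,172): q(f"pick {a}",[*ST,114],R(a));
for a in(-137.6,-57,42.4,121,130): q(f"slot {a}",[*S,181],R(a))
for a in(35,-145,80,-100): q(f"col {a}",[*K,99],R(a)); q("up",[*K,200],R(a))
for a in(90,-90): q(f"fin {a}",[589,60,276],R(a,(1,0,-1)))
E
```

```text
pick -8 [-0.2   0.75  0.74  1.82 -0.67  0.84  0.74]
pick 172 [-0.4   1.04  1.22  1.83 -1.1   1.14 -2.05]
slot -137.6 [-1.32  0.82  1.23  1.93 -0.9   1.08 -2.1 ]
slot -57 [-0.97  0.5   0.56  1.91 -0.35  0.83 -1.22]
slot 42.4 [-0.75  0.45  0.24  1.9  -0.15  0.8   0.31]
slot 121 [-0.5   0.44 -0.09  1.89  0.05  0.81  1.5 ]
slot 130 [-0.47  0.44 -0.13  1.89  0.07  0.82  1.63]
col 35 [-0.67  0.59  0.23  1.94 -0.22  0.64  0.31]
up [-0.73  0.44  0.32  1.87 -0.18  0.86  0.28]
col -145 [-1.22  1.03  1.22  1.97 -1.14  1.08 -1.99]
up [-1.25  0.8   1.23  1.89 -0.85  1.11 -2.21]
col 80 [-0.55  0.58  0.07  1.93 -0.07  0.63  0.96]
up [-0.61  0.43  0.15  1.86 -0.08  0.85  0.98]
col -100 [-0.91  0.67  0.6   1.95 -0.57  0.7  -1.71]
up [-1.02  0.54  0.74  1.88 -0.46  0.9  -1.8 ]
fin 90 [-0.15  0.19 -0.2   2.29  1.91  0.29 -0.57]
fin -90 [-0.66  0.2   0.38  2.31  2.2   0.18  2.25]
```

```bash
python3 - <<'E'
from h import *;from vis import *
movep([*ST,235],R(-8)); movel([*ST,114],max_speed=200); st("at"); clamp(); wait(.2); s=st("grip")
movel([*ST,180],max_speed=150); movel([*ST,285],max_speed=250); st("lift")
movep([*S,285],R(42.4)); st("over")
c=camera("scene");d=camera("top")
p=[np.array([*S,186.])];
def crop(c,u,v,w=80):
    u=int(u);v=int(v);i=c["image"][max(v-w,0):v+w,max(u-w,0):u+w];return cv2.convertScaleAbs(cv2.resize(i,(390,390),interpolation=cv2.INTER_CUBIC),alpha=1.6)
cv2.imwrite("pics/over.png",np.hstack([crop(c,*proj(c,p[0])),crop(d,*proj(d,p[0]))]))
# driver tip position estimates from depth
for k in(c,d):
    W=cloud(k);x,y,z=np.moveaxis(W,-1,0);n=np.hypot(x-S[0],y-S[1])
    for lo,hi in((188,203),(205,220),(222,240),(240,275)):
        m=(n<30)&(z>lo)&(z<hi);print(lo,m.sum(),W[m].mean(0).round(1) if m.sum() else "")
E
```

```text
at t 4.86 p [ 546.4 -219.6  115. ] F [-0.2 -0.3 -0.4] T [0.01 0.02 0.04] gap 85.2 gf 0.0 q7 0.82
grip t 5.57 p [ 546.1 -219.3  114.6] F [-2.1  1.3  8.1] T [0.36 0.52 0.04] gap 34.9 gf 58.9 q7 0.82
lift t 6.72 p [ 545.9 -218.9  284.3] F [-0.2  0.2 -1.3] T [0.01 0.01 0.05] gap 35.3 gf 59.8 q7 0.67
over t 8.41 p [479.7 234.5 285. ] F [ 0.   0.5 -0.5] T [ 0.03  0.03 -0.01] gap 35.0 gf 59.7 q7 0.61
188 5 [486.8 239.9 196.9]
205 22 [486.5 236.9 210.3]
222 130 [482.4 235.6 226.2]
240 34 [482.4 235.2 253.1]
188 1 [473.8 226.9 192.4]
205 1 [478.7 219.  219.3]
222 61 [484.1 227.7 225.1]
240 4 [482.1 230.4 253.1]
```

View pics/over.png

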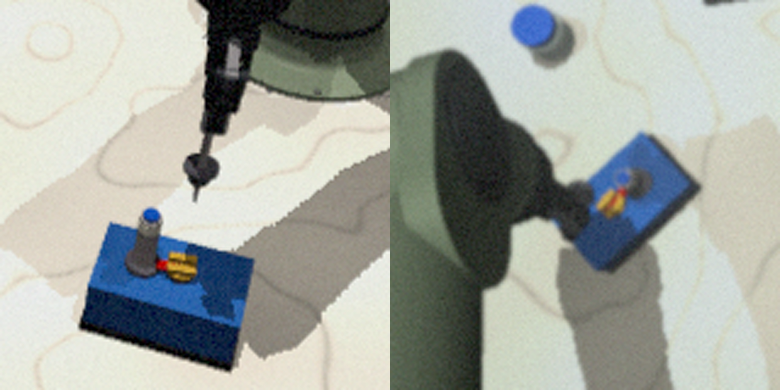

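The finger gap is 35 mm, so I gripped the handle across its 36 mm width. That means the blade lies along tool y. It's still a usable grip, and torque passes through the flat edge faces. In the picture the tip, at about (195,200) in the left crop, is near its predicted spot. I'll reorient and check the alignment.

```bash
python3 - <<'E'
from h import *;from vis import *
movep([*S,285],R(YAW+7.5)); movel([*S,215],max_speed=150); wait(.3); s=st("over")
e=s["eef_pos"];r=s["tool_rot"]
out=[]
for n in("scene","top"):
    c=avg(n,4);base=e+r@[0,0,99.5]
    u,v=proj(c,e+r@[0,0,85]).astype(int);w=30
    k=13;i=cv2.convertScaleAbs(cv2.resize(c["image"][v-w:v+w,u-w:u+w],None,fx=6.5,fy=6.5,interpolation=cv2.INTER_CUBIC),alpha=1.7)
    f=lambda p:tuple(((proj(c,p)-[u-w,v-w]+.5)*6.5).astype(int))
    cv2.line(i,f(e),f(base),(0,255,0),1)
    cv2.line(i,f(base+r[:,1]*9),f(base-r[:,1]*9),(255,0,255),1)
    t=e+r@[0,0,99.5-35]
    pts=np.array([f(t+r[:,0]*16*np.cos(a)+r[:,1]*16*np.sin(a)) for a in np.linspace(0,6.28,30)]);cv2.polylines(i,[pts],True,(0,255,0),1)
    a=np.deg2rad(YAW+7.5);dd=np.array([np.cos(a),np.sin(a),0])*14;q=np.array([*S,89.5]);cv2.line(i,f(q-dd),f(q+dd),(0,0,255),1)
    out.append(i)
cv2.imwrite("pics/al.png",np.hstack(out))
E
```

```text
over t 10.62 p [479.4 235.8 215.5] F [-0.5  0.  -0.1] T [0.01 0.01 0.03] gap 35.2 gf 59.7 q7 -0.57
```

View pics/al.png

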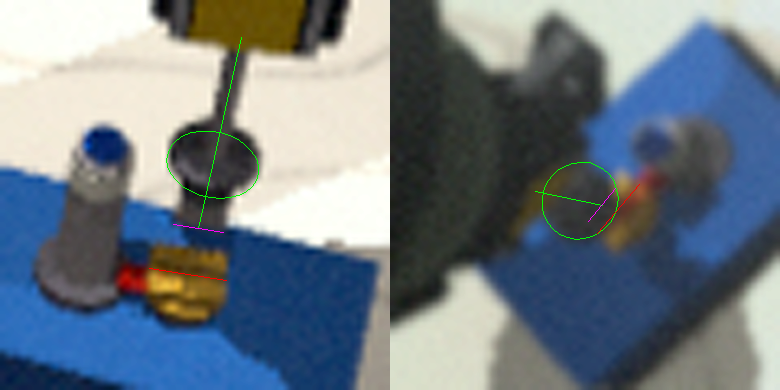

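The overlay shows the driver close to its predicted pose, with the blade above the slot and parallel to it, within about 1–2 mm. I'll do a guarded descent with a small lateral search.

```bash
python3 - <<'E'
from h import *
a=np.deg2rad(YAW);ex=np.array([np.cos(a),np.sin(a)]);ey=np.array([-ex[1],ex[0]])
S0=np.array([478.9,235.5])-.5*ex
r=R(YAW+7.5)
for d in(-.5,.8,-1.8,2.0):
    p=S0+d*ey
    movel([*p,196],r,max_speed=80); hit=movel([*p,182.5],max_speed=40,guard=6); s=st(f"d{d} {hit}")
    if s["eef_pos"][2]<186: break
    movel([*p,196],max_speed=80)
E
```

```text
d-0.5 False t 11.9 p [478.2 235.5 182.4] F [-0.1 -0.3 -0.8] T [-0.04 -0.06 -0.  ] gap 35.1 gf 59.7 q7 -0.54
```

```bash
python3 - <<'E'
from h import *
p=[478.5,235.5,182]
for d in(7.5,20,35,50,62,70,76,80,84):
    movel(p,R(YAW+d),max_speed=60); s=st(f"{d}")
    if abs(s["torque"][2])>.6 and d>70: break
E
```

```text
7.5 t 12.15 p [478.5 235.5 182.1] F [ 0.6 -0.3 -1.2] T [0.02 0.01 0.01] gap 35.2 gf 59.7 q7 -0.54
20 t 12.52 p [478.7 235.6 182.3] F [ 1.6  0.7 -0.7] T [ 0.17 -0.36  0.04] gap 35.0 gf 59.8 q7 -0.36
35 t 12.93 p [478.6 235.6 182. ] F [ 1.5  2.2 -0.7] T [ 0.73 -0.34 -0.05] gap 35.1 gf 60.2 q7 -0.16
50 t 13.33 p [478.5 235.6 182. ] F [1.  3.3 0.2] T [ 0.97 -0.24 -0.06] gap 35.4 gf 60.2 q7 0.05
62 t 13.69 p [478.5 235.5 182. ] F [ 0.4  2.9 -0.7] T [ 1.04 -0.15 -0.05] gap 35.6 gf 60.3 q7 0.22
70 t 13.98 p [478.4 235.6 182. ] F [0.6 3.8 0.3] T [ 1.12 -0.07 -0.  ] gap 35.2 gf 60.3 q7 0.33
76 t 14.24 p [478.4 235.5 181.9] F [-0.8  3.9  0.1] T [ 1.22  0.03 -0.06] gap 35.4 gf 60.4 q7 0.41
80 t 14.49 p [478.4 235.5 181.9] F [-0.7  3.7  0.7] T [ 1.22  0.18 -0.09] gap 35.3 gf 60.5 q7 0.46
84 t 14.74 p [478.4 235.5 182. ] F [-0.2  3.5 -0.3] T [ 1.22  0.23 -0.03] gap 35.5 gf 60.5 q7 0.52
```

```bash
python3 - <<'E'
from h import *;from vis import *
p=[478.4,235.5,182]
for d in(88,90): movel(p,R(YAW+d),max_speed=60); st(f"{d}")
wait(.2)
movel(p,R(YAW+82),max_speed=60)
movel([*p[:2],215],max_speed=100); movel([*p[:2],285],max_speed=250); s=st("up")
movep([540,-100,285],R(-8)); 
out=[]
for n in("scene","top"):
    c=avg(n,4)
    for q in([*S,85],[540,-100,220]):
        u,v=proj(c,np.array(q)).astype(int);w=28
        out.append(cv2.convertScaleAbs(cv2.resize(c["image"][v-w:v+w,u-w:u+w],(290,290),interpolation=cv2.INTER_CUBIC),alpha=1.7))
cv2.imwrite("pics/t.png",np.vstack([np.hstack(out[:2]),np.hstack(out[2:])]))
E
```

```text
88 t 14.99 p [478.3 235.5 182. ] F [ 0.2  3.5 -1.1] T [ 1.23  0.21 -0.09] gap 35.1 gf 60.3 q7 0.57
90 t 15.24 p [478.4 235.5 182. ] F [-0.1  3.9 -0.5] T [ 1.26  0.24 -0.09] gap 35.2 gf 60.4 q7 0.6
up t 16.65 p [478.3 235.7 284.9] F [-0.5  0.1 -1.6] T [-0.03  0.06 -0.02] gap 35.5 gf 60.3 q7 0.39
```

View pics/t.png

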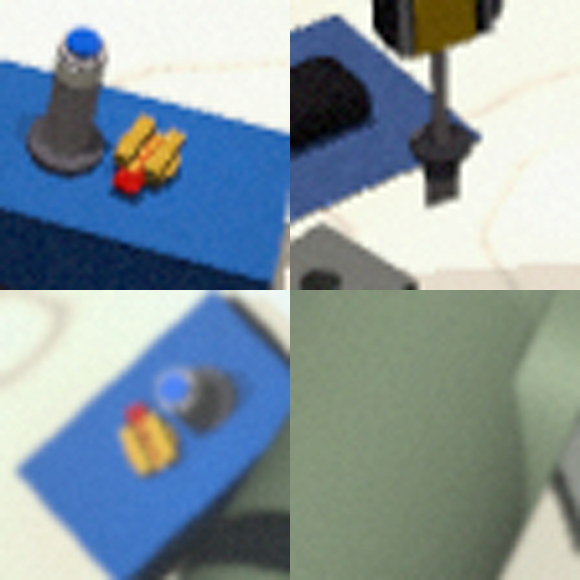

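The tab has swung round: red at (137,412) against the head at (150,445) in the top crop, which is about 67°. The driver still hangs upright. I'll measure the angle, then return the driver.

```bash
python3 - <<'E'
from h import *;from vis import *
for n in("scene","top"):
    c=avg(n,3);W=cloud(c);h=cv2.cvtColor(c["image"],cv2.COLOR_BGR2HSV).astype(int)
    m=((h[...,0]<6)|(h[...,0]>174))&(h[...,1]>170)&(np.hypot(W[...,0]-S[0],W[...,1]-S[1])<32)
    v,u=np.nonzero(m)
    # intersect mean pixel with plane z=80
    for zz in(81.5,):
        d=np.stack([(u-c["cx"])/c["fx"],-(v-c["cy"])/c["fy"],-np.ones(len(u))],-1)@c["cam_to_world"][:3,:3].T;o=c["cam_to_world"][:3,3]
        p=(o+d*((zz-o[2])/d[:,2])[:,None])[:,:2]
        p=p[np.hypot(*(p-[478.5,235.5]).T)>13]-[478.5,235.5]
        print(n,len(p),p.mean(0),np.rad2deg(np.arctan2(*p.mean(0)[::-1]))+55)
E
```

```text
scene 18 [17.92464703  6.03496275] 73.60761593941648
top 0 [nan nan] nan<stdin>:11: RuntimeWarning: Mean of empty slice.
  ret = um.true_divide(
```

```bash
python3 - <<'E'
from h import *;from vis import *
movep([546.1,-219.2,240],R(-8)); movel([546.1,-219.2,160],max_speed=150); st()
print(movel([546.1,-219.2,115.2],max_speed=60,guard=8)); s=st("down")
if s["eef_pos"][2]<119:
    open_gripper(); wait(.3); st("open"); movel([546.1,-219.2,230],max_speed=200)
    movep([*K,230],R(YAW+90)); wait(.2); st("col")
    for n in("scene","top"):
        W=cloud(avg(n,3));x,y,z=np.moveaxis(W,-1,0)
        for a,b in((60,85),(110,165)):
            m=(np.hypot(x-546,y+219)<40)&(z>a)&(z<b);p=W[m];print(n,m.sum(),p.mean(0).round(1) if m.sum() else"", p[:,2].max().round() if m.sum() else "")
        m=(np.hypot(x-K[0],y-K[1])<20)&(z>140)&(z<150);print("plug",m.sum(),W[m].mean(0) if m.sum() else "")
E
```

```text
t 19.89 p [ 546.5 -219.2  160.8] F [ 0.3 -0.3 -0.8] T [0.02 0.02 0.03] gap 35.3 gf 60.3 q7 0.76
True
down t 20.65 p [ 545.6 -219.2  114.6] F [-1.7  1.2  9.2] T [ 0.33  0.32 -0.01] gap 35.6 gf 61.4 q7 0.8
open t 21.5 p [ 545.4 -218.8  114.1] F [ 0.6 -1.3 -0.1] T [-0.01 -0.02 -0.01] gap 85.5 gf 0.0 q7 0.8
col t 24.0 p [501.  203.8 230. ] F [-0.1 -0.2  0.7] T [-0.    0.03  0.04] gap 85.3 gf 0.0 q7 0.61
scene 18 [ 546.7 -217.6   73.8] 85.0
scene 176 [ 547.2 -215.4  138.5] 158.0
plug 58 [502.18572074 206.30592269 144.72101601]
top 3 [ 543.6 -216.9   72. ] 75.0
top 89 [ 543.6 -217.5  147. ] 159.0
plug 35 [500.81579254 200.99894334 144.32042189]
```

```bash
python3 - <<'E'
from h import *;from vis import *
k=[500.8,204.4]
movel([*k,150],max_speed=200); print(movel([*k,99],max_speed=80,guard=10)); st("at"); clamp(); wait(.2); st("grip")
print(movel([*k,120],max_speed=50,guard=25)); st("lift20")
movel([*k,180],max_speed=80); st("lift80")
E
```

```text
False
at t 25.63 p [501.  204.3  99.2] F [ 1.2 -0.2 -0.3] T [ 0.01  0.02 -0.02] gap 85.0 gf 0.0 q7 0.76
grip t 26.44 p [500.8 204.4  99.2] F [-1.3 -0.   5.9] T [-0.11  0.5  -0.  ] gap 21.0 gf 58.3 q7 0.76
False
lift20 t 27.01 p [500.8 204.6 120.1] F [ 0.2  0.7 -2.3] T [-0.03  0.06  0.06] gap 20.8 gf 58.6 q7 0.73
lift80 t 27.91 p [500.5 204.5 179.7] F [-0.7 -0.5 -4.2] T [-0.   -0.06 -0.04] gap 20.6 gf 58.6 q7 0.67
```

```bash
python3 - <<'E'
from h import *;from vis import *
movel([500.8,204.4,290],max_speed=200); wait(.2)
for p,r in(([520,60,320],R(90)),([589.5,60,276],R(90,(1,0,-1)))):
    print(inverse_kinematics(p,r)); movep(p,r)
wait(.5); s=st("fin"); print(s["tool_rot"][:,2], s["eef_pos"]+s["tool_rot"][:,2]*91)
c=camera("scene");cv2.imwrite("pics/fin.png",cv2.resize(cv2.convertScaleAbs(c["image"],alpha=1.5),None,fx=1.5,fy=1.5))
W=cloud(avg("scene",4));x,y,z=np.moveaxis(W,-1,0)
m=(abs(y-60)<30)&(x>600)&(x<690)&(z>150)&(z<300);print(m.sum(),W[m].mean(0),W[m].max(0),W[m].min(0))
E
```

```text
[-0.79139406  0.33518203  0.74291312  1.77676422 -0.24905922  1.12599519
  1.60287751]
[ 0.57996343  0.33224304 -1.06605131  2.25486276  1.74207649  0.53679234
 -0.31484343]
fin t 32.37 p [589.5  60.  276. ] F [-0.4  0.4 -2.7] T [ 0.04  1.26 -0.05] gap 20.6 gf 58.8 q7 -0.31
[ 7.07059497e-01 -1.40733230e-05 -7.07154062e-01] [653.8294642   60.00623253 211.61835917]
371 [628.13322238  64.73919896 247.83115874] [661.4409443   77.68795899 280.82304517] [600.26064647  44.54769981 211.99611119]
```

View pics/fin.png

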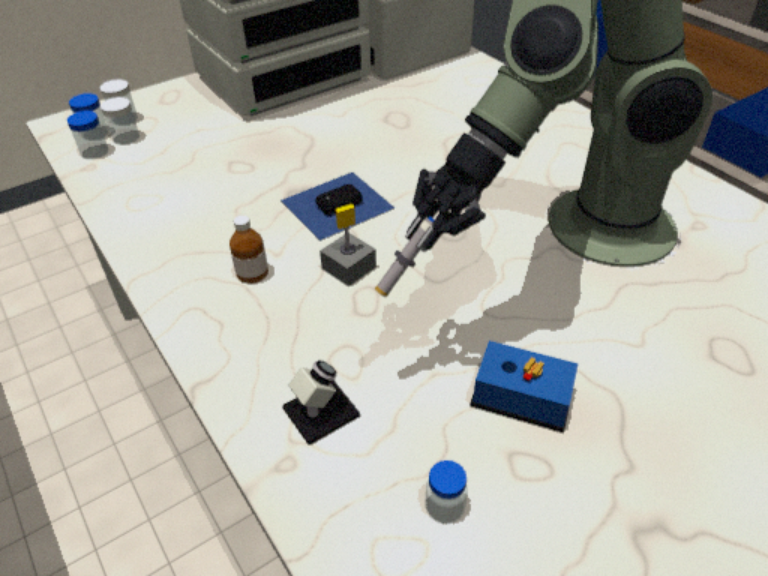

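The picture shows the column held at 45° with its lower end at (382,290), aimed at the lens at (325,370). The driver is upright in its stand at (348,240), the tab is clear, and the bystanders haven't moved. Handing in.

```bash
python3 -c "
from workcell import *
print(finish_job())"
```

```text
the job is handed in; nothing more can be done
None
```

I handed the job in at about 33 s of the 58 s limit; no verdict came back. The screw is turned to about 1.2–1.3 rad and the driver is back upright in its stand. The column is held at 45° with its lower end about 150 mm from the lens, and nothing else appears to have moved.

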